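# Clamp a grinding jar into a shaker

### The arm

A 6-joint arm with a two-finger parallel gripper is mounted at the origin on a cart in front of the work surface, level with it; the furniture and walls round the work are solid. World frame = base frame: x ahead of the robot, y to its left, z up, the work surface at z = 0. Lengths are in m, angles in rad, forces in N, time in s.
With the tool pointing down it reaches from about 0.375 to 0.75 m from the base axis. Payload 9 kg.
Tool frame: the origin (TCP) lies between the finger pads; the fingertips stand 14 mm ahead of it and the grasp point (between the pads) lies 5 mm behind it; z points along the fingers, y is the direction in which the jaws open and shut (so a half turn about z gives the same grasp; the last joint's range is limited). The gripper opens to 85 mm and grips with 20 to 120 N. Pads are 22 mm wide; open, the fingers measure 114 mm over their backs; the gripper's body (76 mm by 85 mm) begins 54 mm behind the grasp point. The pads swing forward as they close: fully open they stand 13 mm farther back than shut.
Start: joints at [-1.416, 0.104, 0.097, 1.564, 0, 1.353], TCP at [0.219, -0.559, 0.245] pointing down, gripper open.
Joint ranges: [-2.99, 2.99], [-0.84, 1.86], [-1.1, 1.16], [-1.84, 2.11], [-1.51, 1.56], [-3.14, 3.14]. Speed limits (rad/s): [2.22, 2.22, 2.57, 3.14, 3.14, 3.14].

### API

Orientations are given as a unit quaternion [x, y, z, w].
In Python, from station import arm gives the robot as it stands. The module is installed in compiled form; this text tells all that it offers.
- The arm moves only by the shell command python3 -m inch 'ROWS' [OPENING] [FORCE]. ROWS is a JSON object of lists of equal length, an entry for each row: "travel": the shift along the world's x, y, z scaled (see below), a list of three; "dr": the turn, a rotation vector about the world's x, y, z scaled (see below), a list of three. In form: {"travel": [[x, y, z], ...], "dr": [[wx, wy, wz], ...]}. A call has 1 to 12 rows; each row is the pose to reach, as a shift and turn from the pose commanded when the call began; what a row does not reach only later rows make up. The controller multiplies each number of a shift by 200 mm and each number of a turn by 60 degrees. A row lasts 1/10 s, in which the tool goes at most 50 mm and 8.59 degrees, less where a joint would pass 70% of its speed; a pose out of reach is approached as far as the arm can. A call with a number of a shift or a turn outside -1 to 1 is refused whole. A call with a gripper value outside its range is refused whole. OPENING is the opening, from 0 (shut) to 1 (fully open), set as the call begins (- or left out, the last holds). The fingers move at their own pace and stop on an object; FORCE is the grip in N (left out, the last holds). Time passes only in rows, so rows that repeat a pose let the fingers close. It gives the time, the measured TCP pose, the force and the opening at its end, in the units of the state.
- arm.get_obs(): the state, without advancing time (a new reading comes with each control period).
- arm.snapshot(name): name is "scene" or "side" or "wrist"; returns (picture, depth): 400x640x3 uint8, blue, green, red; 400x640 float32, m along the optical axis (not along the pixel's ray), 0 where there is no reading.
- arm.camera_model(name): a dict with "camera_matrix" (3x3 intrinsics, pixels), "D" ([k1, k2, p1, p2, k3] as OpenCV has them; the pictures are not rectified), "view" (4x4, takes a point from world to camera coordinates). Camera axes: x right, y up, looking along -z (the intrinsics and any distortion apply to the point x, -y, -z); pixel columns grow to the right and rows downward; lengths in m; the calibration is good to about 2 mm. A picture is of the moment at which its call begins: read the wrist's pose just before it. camera_model takes no time and is no camera call; for the wrist camera it gives the pose at the moment of the call.
- arm.sign_off(): hands the job in, once; it reports no verdict.
The state is a dict: "time": time; "q": joint angles; "joint_velocities": joint speeds; "effort": joint torques, N m; "eef_pos": TCP position; "ee_rot": TCP orientation; "ft_force": force on the tool from outside, world axes, zero at the start; "wrist_torque": the same for the moment, N m; "finger_gap": finger opening in m.
Only numpy, scipy, OpenCV 4.12 (cv2) and the standard library are available. Lean on these libraries where they do the work, as an engineer would, in place of code of your own. Each camera call takes 0.05 s, during which the arm holds its last target.

### The job

Set the steel grinding jar upright in the round socket of the shaker's sliding platform and let it down gently until it is fully home; the platform has coasted to rest somewhere along its stroke, so feel for the socket rather than force the jar. Then lock the jar: with a fingertip push the clamp lever over past its centre until it snaps over against its stop, without pressing hard on it or on the shaker. Leave the other things on the bench where they are and do not tip the jar over.

Things in the scene. Friction and masses are not known exactly. Their poses are not given: they have to be found in the camera images.
- jar: Steel grinding jar, round, about 0.45 kg, standing on the bench. Origin: centre of its underside, z up its axis. Body 56 mm in diameter, 40 mm high, foot edge chamfered 1.2 mm; on its flat lid a round ribbed grip boss 27 mm in diameter, from 40 to 78 mm above the underside, by which it is gripped. Home in the socket its underside is 76 mm and its boss top 154 mm high.
- shaker: Low light-grey reciprocating shaker, fixed, housing 250 x 200 mm, carrying a sliding aluminium platform with a socket block and a toggle clamp. Origin: centre of its underside at bench level; x points from the control panel and clamp towards the socket (away from the robot), y along the platform's stroke, z up.
- platform_mid (a point): Fixed point of the housing: centre of the platform's top (190 x 124 mm, 70 mm high) at mid stroke. The platform slides along the shaker's y up to 12 mm either way; its place is NOT measured. It rests anywhere in that stroke, held by about 3 N of friction, yields along y to a harder push, stops hard at both ends and is rigid along x and z. Socket and clamp ride on it and shift with it.
- socket_mid (a point): Fixed point of the housing: centre of the socket's mouth at mid stroke, 45 mm from the shaker's origin along its x; the true mouth is up to 12 mm from here along the shaker's y. Round blind hole 58 mm in diameter (1 mm clearance all round the jar), 20 mm deep, sharp-edged, in a flat-topped block 84 (x) by 124 mm (y). Mouth 96 mm high, floor 76 mm high.
- grip_open_mid (a point): Fixed point of the housing: centre of the clamp lever's black cross grip with the lever open and the platform at mid stroke (shaker x = -37 mm, 212 mm high); the true grip is shifted along y with the platform. The grip is a rubber bar 13 mm in diameter, 46 mm long along the shaker's y, at the end of a flat steel lever 70 mm long that leans 30 degrees away from the socket.
- grip_locked_mid (a point): Fixed point of the housing: centre of the cross grip with the lever locked, leaning 20 degrees to the socket at its stop, the platform at mid stroke (shaker x = 22 mm, 216 mm high). Lever pivot: x = -2 mm, 151 mm high. Open, the clamp's two-pronged arm stands 52 mm from the socket axis, reaching 190 mm high; locked, it lies across the lid, a rubber foot on each side of the boss.
- clamp_lever (a joint): Turn of the clamp lever about an axis along the shaker's y, in rad: 0 open, 0.88 locked at its stop; it grows as the grip is pushed to the shaker's +x. Nearly free to about 0.63; then the feet meet the lid and the load at the grip rises to some 5 to 9 N, falling to nothing at dead centre (0.80), past which it snaps to 0.88 by itself and stays. It jams if the jar stands proud.
- bottle_clear: Clear glass bottle with a blue cap, 56 mm in diameter, 102 mm high, standing on the bench; leave alone. Origin: centre of its underside.
- bottle_small: White plastic dropper bottle, 41 mm in diameter, 83 mm high, standing on the bench; leave alone. Origin: centre of its underside.
- timer: Small white bench timer, 46 x 68 x 52 mm; leave alone. Origin: centre of its underside.
Mind the look-alikes: they are no part of the job. What is shaped like the jar but green, pink or red is not meant.

How it is judged:
By the outcome, as a careful person would: the job done as asked, in the order asked, and still so for the second after the job is handed in, with the robot touching nothing.
It also fails if it takes over 70 s, if anything falls off the work surface, if the arm or the gripper's body presses on something with over 40 N, if the wrist force passes 120 N, or if a joint passes its speed limit or range.

## Working session

There is one attempt and no reset: what is moved stays moved. The work goes in short steps, Python scripts to look and compute and a shell command to move; the robot and the scene stay as the last step left them, time stands still between calls to the robot, and variables do not carry over. Pictures are saved under pics/ and viewed, and the job is handed in when it is done.

```bash
mkdir -p pics; cat > h.py <<'E'
import numpy as np, cv2
from station import arm
def cam(n):
    m=arm.camera_model(n); return np.array(m["camera_matrix"]),np.array(m["D"]),np.array(m["view"])
def ray(n,px,c=None):
    K,D,V=c or cam(n)
    u=cv2.undistortPoints(np.array(px,float).reshape(-1,1,2),K,D).reshape(-1,2)
    d=np.c_[u[:,0],-u[:,1],-np.ones(len(u))]
    R=V[:3,:3];o=-R.T@V[:3,3]
    return o,d@R
def onplane(n,px,z,c=None):
    o,d=ray(n,px,c); return o+d*((z-o[2])/d[:,2])[:,None]
def withdepth(n,px,depth,c=None):
    o,d=ray(n,px,c); z=np.array([depth[int(round(p[1])),int(round(p[0]))] for p in px]); return o+d*z[:,None]
def cloud(n,depth,c=None):
    v,u=np.nonzero(depth>0); o,d=ray(n,np.c_[u,v],c); return u,v,o+d*depth[v,u][:,None]
def proj(n,P,c=None):
    K,D,V=c or cam(n)
    q=np.atleast_2d(P)@V[:3,:3].T+V[:3,3]
    q=q*[1,-1,-1]
    return cv2.projectPoints(q,np.zeros(3),np.zeros(3),K,D)[0].reshape(-1,2)
E
python3 - <<'E'
from h import *
print(arm.get_obs())
for n in("scene","side","wrist"):
    c=cam(n);p,d=arm.snapshot(n);cv2.imwrite(f"pics/{n}0.png",p);np.savez(f"{n}0.npz",p=p,d=d,K=c[0],D=c[1],V=c[2])
    print(n,-c[2][:3,:3].T@c[2][:3,3],c[2][2,:3],(d>0).mean())
E
```

```text
{'time': 0.0, 'q': array([-1.41571273e+00,  1.04680210e-01,  9.64706952e-02,  1.56389297e+00,
       -6.73927932e-07,  1.35306232e+00]), 'joint_velocities': array([ 1.41030110e-05,  2.00431049e-04,  3.51813405e-04, -1.69978063e-03,
        2.10649445e-03,  4.09972719e-04]), 'effort': array([ 2.95011232e-03, -5.56928301e+01,  5.03649616e+01,  1.70211238e-02,
       -3.25058636e-04,  1.99082649e-05]), 'eef_pos': array([ 0.2184852 , -0.55847318,  0.24453427]), 'ee_rot': array([ 9.82675922e-01,  1.85331072e-01,  2.01176570e-05, -6.52768135e-04]), 'ft_force': array([-0.01491509, -0.67620118,  0.02368402]), 'wrist_torque': array([ 0.00474498, -0.06112066,  0.00071563]), 'finger_gap': 0.08537755370985087}
scene [-0.05953806  0.516532    0.86743721] [-0.59308332  0.41039495  0.6926963 ] 0.9928125
side [ 0.67758804 -0.8339976   0.88925288] [ 0.12086999 -0.77144463  0.62471084] 0.985859375
wrist [ 0.29219852 -0.52885723  0.37316524] [0.29071428 0.11232878 0.95019338] 0.995890625
```

View pics/scene0.png

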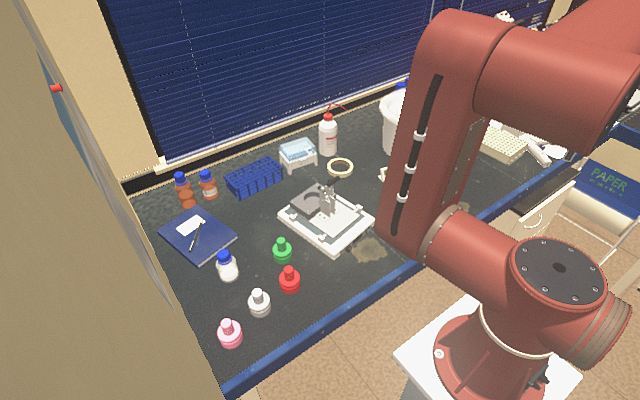

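View pics/side0.png

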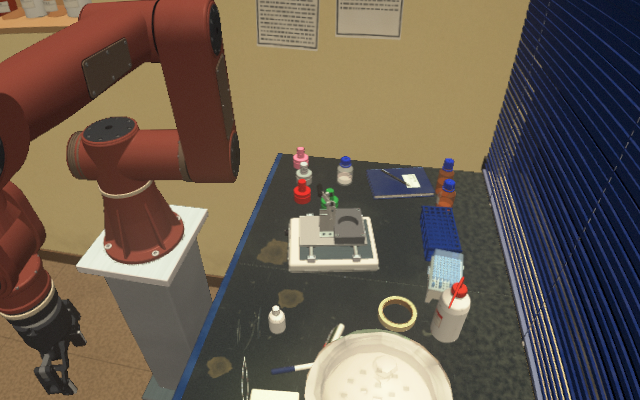

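View pics/wrist0.png

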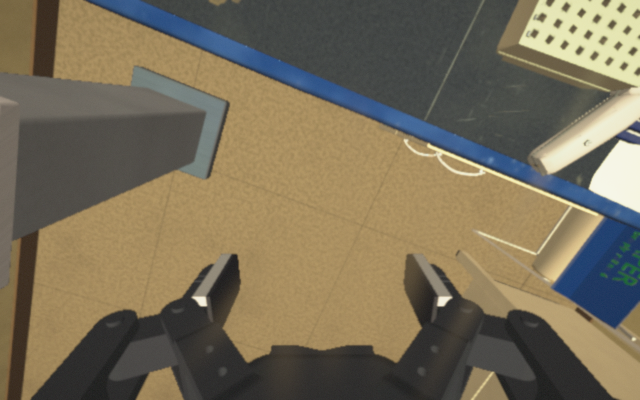

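The scene view shows the steel jar at about (259,302), with the pink, red and green look-alikes around it. The shaker is at about (325,217). In the side view the jar is at about (304,174) and the shaker at (333,243). Next I'll measure them from the depth.

```bash
cat > m1.py <<'E'
from h import *
for n in("scene","side"):
    z=np.load(f"{n}0.npz");c=(z["K"],z["D"],z["V"]);p=z["p"];d=z["d"]
    u,v,P=cloud(n,d,c)
    # jar region
    bx={"scene":(245,285,272,320),"side":(292,160,316,188)}[n]
    m=(u>bx[0])&(u<bx[2])&(v>bx[1])&(v<bx[3])
    Q=P[m]
    for lo,hi in((.073,.083),(.036,.044),(-.005,.005)):
        k=Q[(Q[:,2]>lo)&(Q[:,2]<hi)]
        print(n,"jar z",lo,len(k),k.mean(0) if len(k) else '',k.min(0) if len(k) else '',k.max(0) if len(k) else '')
    bx={"scene":(265,165,390,270),"side":(275,175,390,285)}[n]
    m=(u>bx[0])&(u<bx[2])&(v>bx[1])&(v<bx[3])
    Q=P[m];
    h,e=np.histogram(Q[:,2],np.arange(-.01,.25,.005));print([(round(a,3),b) for a,b in zip(e,h) if b>15])
    x0,y0,x1,y1=bx
    cv2.imwrite(f"pics/{n}_shk.png",cv2.resize(p[y0:y1,x0:x1],None,fx=6,fy=5.4,interpolation=cv2.INTER_CUBIC)[:600,:800])
    for lo,hi in ((.093,.1),(.067,.073)):
        k=Q[(Q[:,2]>lo)&(Q[:,2]<hi)]
        if len(k): print(lo,len(k),cv2.minAreaRect((k[:,:2]*1000).astype(np.float32)))
E
python3 m1.py
```

```text
scene jar z 0.073 82 [0.43917731 0.36323828 0.0772651 ] [0.42779255 0.3497722  0.07318303] [0.45340603 0.37595551 0.08041797]
scene jar z 0.036 204 [0.43387004 0.36403622 0.03974047] [0.41225102 0.33576929 0.0363255 ] [0.46690774 0.38930234 0.04382151]
scene jar z -0.005 393 [0.4626717  0.35959717 0.00049097] [ 0.39836546  0.30530496 -0.00407761] [0.52498475 0.40834648 0.00491407]
[(np.float64(-0.01), np.int64(32)), (np.float64(-0.005), np.int64(4307)), (np.float64(0.0), np.int64(2539)), (np.float64(0.005), np.int64(79)), (np.float64(0.01), np.int64(104)), (np.float64(0.015), np.int64(192)), (np.float64(0.02), np.int64(162)), (np.float64(0.025), np.int64(206)), (np.float64(0.03), np.int64(190)), (np.float64(0.035), np.int64(528)), (np.float64(0.04), np.int64(1135)), (np.float64(0.045), np.int64(97)), (np.float64(0.05), np.int64(70)), (np.float64(0.055), np.int64(150)), (np.float64(0.06), np.int64(87)), (np.float64(0.065), np.int64(540)), (np.float64(0.07), np.int64(447)), (np.float64(0.075), np.int64(221)), (np.float64(0.08), np.int64(70)), (np.float64(0.085), np.int64(76)), (np.floa
[... 1867 characters left out ...]
64(0.095), np.int64(316)), (np.float64(0.1), np.int64(21)), (np.float64(0.105), np.int64(24)), (np.float64(0.115), np.int64(21)), (np.float64(0.12), np.int64(29)), (np.float64(0.125), np.int64(28)), (np.float64(0.13), np.int64(33)), (np.float64(0.135), np.int64(25)), (np.float64(0.15), np.int64(19)), (np.float64(0.175), np.int64(23)), (np.float64(0.18), np.int64(39)), (np.float64(0.185), np.int64(22)), (np.float64(0.21), np.int64(23)), (np.float64(0.215), np.int64(31))]
0.093 583 ((608.7833251953125, 55.32640838623047), (122.71513366699219, 129.09523010253906), 11.307498931884766)
0.067 762 ((566.3487548828125, 131.7693634033203), (189.34078979492188, 299.94769287109375), 12.293388366699219)
```

```bash
python3 - <<'E'
from h import *
for n,bx in (("scene",(265,165,390,270)),("side",(275,140,385,280))):
    p=cv2.imread(f"pics/{n}0.png");x0,y0,x1,y1=bx
    print(n,cv2.imwrite(f"pics/{n}_shk2.png",cv2.resize(p[y0:y1,x0:x1],None,fx=4.2,fy=4.2,interpolation=cv2.INTER_CUBIC)))
E
```

```text
scene True
side True
```

View pics/scene_shk2.png

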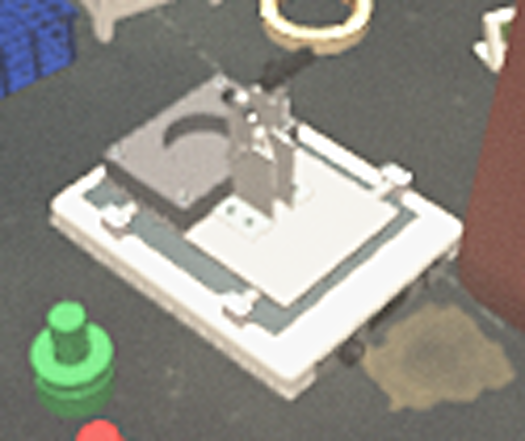

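View pics/side_shk2.png

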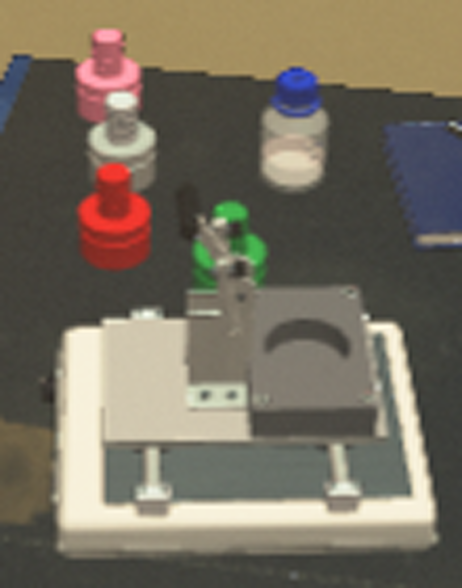

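The block, socket mouth and open lever are clearly visible in both views. The platform sits off centre along y. Now for the housing and block rectangles, and the jar by rays.

```bash
cat > m2.py <<'E'
from h import *
allH=[];allB=[]
for n in("scene","side"):
    z=np.load(f"{n}0.npz");c=(z["K"],z["D"],z["V"]);d=z["d"];u,v,P=cloud(n,d,c)
    loc=(abs(P[:,0]-.56)<.2)&(abs(P[:,1]-.06)<.17)
    def grp(lo,hi):
        # image-space mask -> largest component
        m=np.zeros(d.shape,np.uint8);k=loc&(P[:,2]>lo)&(P[:,2]<hi);m[v[k],u[k]]=1
        m=cv2.morphologyEx(m,cv2.MORPH_CLOSE,np.ones((3,3)))
        nn,lab,st,_=cv2.connectedComponentsWithStats(m,connectivity=8)
        l=1+np.argmax(st[1:,4]); s=k&(lab[v,u]==l); return P[s]
    H=grp(.034,.047);B=grp(.091,.1);
    T=grp(.065,.075)
    for nm,X in(("H",H),("B",B),("T",T)):print(n,nm,len(X),np.round(np.median(X[:,2]),4),cv2.minAreaRect((X[:,:2]*1000).astype(np.float32)))
    g=P[loc&(P[:,2]>.203)]
    print("grip",len(g),g.mean(0),g.min(0),g.max(0))
    # jar boss top
    j=(abs(P[:,0]-.44)<.025)&(abs(P[:,1]-.363)<.025)&(P[:,2]>.072)&(P[:,2]<.085)
    print("boss",j.sum(),P[j].mean(0),P[j].min(0),P[j].max(0))
E
python3 m2.py
```

```text
scene H 1437 0.0413 ((577.0714111328125, 43.84284210205078), (261.71697998046875, 199.23101806640625), 11.920174598693848)
scene B 440 0.0953 ((631.61083984375, 76.90677642822266), (113.46186828613281, 141.15264892578125), 64.26171112060547)
scene T 928 0.0697 ((580.28466796875, 52.504573822021484), (187.9804229736328, 127.09835815429688), 11.038500785827637)
grip 67 [0.54272935 0.04814718 0.21507242] [0.5364453  0.02260351 0.20830772] [0.55107602 0.0692076  0.21993537]
boss 86 [0.43872334 0.36350079 0.07703152] [0.4265472  0.3497722  0.07202194] [0.45340603 0.37595551 0.08041797]
side H 2101 0.0409 ((577.9403076171875, 36.898468017578125), (261.63739013671875, 201.44175720214844), 10.468921661376953)
side B 670 0.0949 ((608.9034423828125, 56.955665588378906), (123.14554595947266, 130.36520385742188), 10.061598777770996)
side T 896 0.0691 ((585.00341796875, 48.95556640625), (188.169921875, 125.80072021484375), 10.832507133483887)
grip 61 [0.54819585 0.03837194 0.21458808] [0.53907919 0.01990556 0.20469331] [0.55611932 0.06736755 0.21961118]
boss 31 [0.44284245 0.35802515 0.07525053] [0.42924441 0.3446078  0.07237118] [0.45506844 0.37193345 0.07870666]
```

```bash
python3 - <<'E'
from h import *
for n in("scene","side"):
    z=np.load(f"{n}0.npz");c=(z["K"],z["D"],z["V"]);d=z["d"];u,v,P=cloud(n,d,c)
    k=(P[:,2]>.03)&(P[:,2]<.12)&(P[:,0]>.3)&(P[:,0]<.7)&(P[:,1]>.17)&(P[:,1]<.65)
    m=np.zeros((60*4,60*4),np.uint8)
    gx=((P[k,0]-.3)*500).astype(int);gy=((P[k,1]-.15)*400).astype(int)
    m[np.clip(gy,0,239),np.clip(gx,0,239)]=1
    m=cv2.dilate(m,np.ones((3,3)))
    nn,lab,st,_=cv2.connectedComponentsWithStats(m)
    L=lab[np.clip(gy,0,239),np.clip(gx,0,239)]
    p=z["p"]
    for i in range(1,nn):
        Q=P[k][L==i]
        if len(Q)>30: print(n,len(Q),Q.min(0).round(3),Q.max(0).round(3),p[v[k][L==i],u[k][L==i]].mean(0).astype(int))
E
```

```text
scene 296 [0.523 0.199 0.03 ] [0.576 0.253 0.08 ] [119 198 112]
scene 348 [0.425 0.234 0.03 ] [0.48  0.289 0.081] [ 91  95 232]
scene 381 [0.412 0.334 0.03 ] [0.467 0.389 0.08 ] [217 221 224]
scene 479 [0.555 0.357 0.03 ] [0.602 0.412 0.104] [215 180 175]
scene 459 [0.382 0.434 0.031] [0.435 0.489 0.083] [212 201 240]
scene 178 [0.303 0.541 0.031] [0.7   0.541 0.12 ] [112 144 162]
side 113 [0.526 0.196 0.03 ] [0.581 0.244 0.079] [ 71 142  69]
side 214 [0.428 0.226 0.03 ] [0.483 0.285 0.08 ] [ 43  51 190]
side 187 [0.415 0.33  0.031] [0.47  0.383 0.079] [143 161 166]
side 294 [0.558 0.351 0.03 ] [0.614 0.398 0.104] [138 126 130]
side 166 [0.385 0.426 0.03 ] [0.441 0.476 0.081] [129 123 206]
side 2133 [0.3  0.53 0.03] [0.7   0.551 0.12 ] [ 96 143 164]
```

The jar is at about (0.4405, 0.360), and the shaker's yaw is about 11°. First I'll move over the shaker for a close wrist look.

```bash
python3 -m inch '{"travel": [[0.5,1,0.5],[0.5,1,0.5],[0.5,1,0.5],[0.5,1,0.5],[0.5,1,0.5],[0.5,1,0.5]], "dr": [[0,0,-0.1],[0,0,-0.172],[0,0,-0.172],[0,0,-0.172],[0,0,-0.172],[0,0,-0.172]]}' 1 && python3 -m inch '{"travel": [[0.5,1,0.4],[0.5,1,0.4],[0.5,1,0.4],[0.5,1,0.4],[0.5,1,0.4],[0.5,1,0.4]], "dr": [[0,0,0],[0,0,0],[0,0,0],[0,0,0],[0,0,0],[0,0,0]]}' && python3 -m inch '{"travel": [[0.5,1,0],[0.5,1,0],[0.5,1,0],[0.5,1,0],[0.5,1,0],[0.5,1,0]], "dr": [[0,0,0],[0,0,0],[0,0,0],[0,0,0],[0,0,0],[0,0,0]]}' && python3 -m inch '{"travel": [[0.4,0.05,0],[0.4,0.05,0],[0.4,0.05,0],[0.4,0.05,0]], "dr": [[0,0,0],[0,0,0],[0,0,0],[0,0,0]]}'
cat > snap.py <<'E'
import sys
from h import *
n,t=sys.argv[1:3]
o=arm.get_obs();c=cam(n);p,d=arm.snapshot(n);cv2.imwrite(f"pics/{t}.png",p);np.savez(f"{t}.npz",p=p,d=d,K=c[0],D=c[1],V=c[2])
from scipy.spatial.transform import Rotation as R
r=R.from_quat(o["ee_rot"]).as_matrix()
print(o["time"],o["eef_pos"].round(4),"xax",r[:,0].round(4),"z",r[:,2].round(4),"F",o["ft_force"].round(2),"gap",round(o["finger_gap"],4))
E
python3 snap.py wrist w1
```

```text
time: 0.75
eef_pos: [0.3205, -0.3558, 0.3489]
ee_rot: [0.995, 0.098, 0.001, 0.002]
ft_force: [0.3, -0.3, 0.4]
finger_gap: 0.0857
time: 1.35
eef_pos: [0.4199, -0.1561, 0.427]
ee_rot: [0.995, 0.098, 0.001, 0.001]
ft_force: [-0.7, -0.6, -0.2]
finger_gap: 0.0856
time: 1.95
eef_pos: [0.5195, 0.0428, 0.4238]
ee_rot: [0.995, 0.098, -0.001, -0.0]
ft_force: [-0.3, -0.2, -0.3]
finger_gap: 0.085
time: 2.35
eef_pos: [0.5988, 0.0496, 0.4238]
ee_rot: [0.995, 0.096, -0.001, -0.0]
ft_force: [0.0, 0.1, 1.0]
finger_gap: 0.0853
2.35 [0.5988 0.0496 0.4238] xax [ 0.9817  0.1903 -0.0028] z [-2.8e-03 -2.0e-04 -1.0e+00] F [0.02 0.06 0.97] gap 0.0853
```

View pics/w1.png

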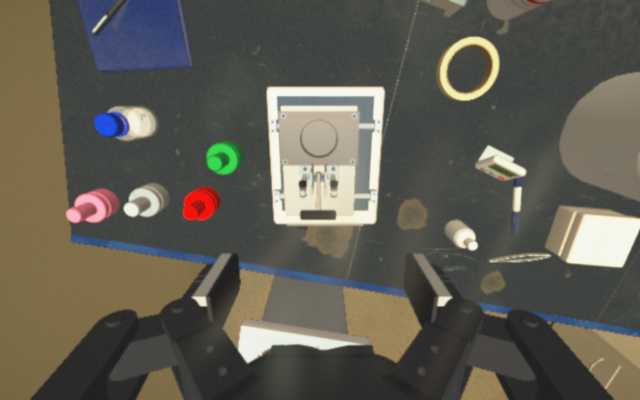

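The wrist view shows the socket at about (319,138), the lever grip at (319,214), the steel jar at (150,198) and the platform shifted to the left, towards +y. Now I'll measure the edges.

```bash
cat > m3.py <<'E'
from h import *
z=np.load("w1.npz");c=(z["K"],z["D"],z["V"]);p=z["p"];d=z["d"]
print(c[0][0,0])
n="wrist"
g=cv2.cvtColor(p,cv2.COLOR_BGR2GRAY)
# rectified top view at 96mm plane 0.5mm/px and at 41 mm
def top(zz,x0,x1,y0,y1,s=.0005):
    xs=np.arange(x0,x1,s);ys=np.arange(y0,y1,s)
    X,Y=np.meshgrid(xs,ys);P=np.c_[X.ravel(),Y.ravel(),np.full(X.size,zz)]
    q=proj(n,P,c).astype(np.float32).reshape(*X.shape,2)
    return cv2.remap(p,q[...,0],q[...,1],cv2.INTER_CUBIC)
t=top(.096,.52,.72,-.04,.16);cv2.imwrite("pics/top96.png",cv2.resize(t,None,fx=1.5,fy=1.5))
t2=top(.041,.42,.74,-.1,.2,.0006);cv2.imwrite("pics/top41.png",t2)
u,v,P=cloud(n,d,c)
k=(abs(P[:,0]-.61)<.09)&(abs(P[:,1]-.06)<.1)&(P[:,2]>.09)&(P[:,2]<.102)
B=P[k];print("block",len(B),np.median(B[:,2]),cv2.minAreaRect((B[:,:2]*1000).astype(np.float32)))
k=(abs(P[:,0]-.57)<.2)&(abs(P[:,1]-.04)<.14)&(P[:,2]>.033)&(P[:,2]<.048)
H=P[k];print("house",len(H),np.median(H[:,2]),cv2.minAreaRect((H[:,:2]*1000).astype(np.float32)))
k=(abs(P[:,0]-.57)<.2)&(abs(P[:,1]-.04)<.14)&(P[:,2]>.06)&(P[:,2]<.102)
H=P[k];print("plat",len(H),cv2.minAreaRect((H[:,:2]*1000).astype(np.float32)))
k=(abs(P[:,0]-.55)<.06)&(abs(P[:,1]-.04)<.06)&(P[:,2]>.2)&(P[:,2]<.23)
H=P[k];print("grip",len(H),H.mean(0),cv2.minAreaRect((H[:,:2]*1000).astype(np.float32)))
k=(abs(P[:,0]-.62)<.025)&(abs(P[:,1]-.058)<.025)&(P[:,2]>.07)&(P[:,2]<.085)
H=P[k];print("floor",len(H),cv2.minEnclosingCircle((H[:,:2]*1000).astype(np.float32)),np.median(H[:,2]))
k=(abs(P[:,0]-.44)<.03)&(abs(P[:,1]-.36)<.03)&(P[:,2]>.072)&(P[:,2]<.085)
H=P[k];print("boss",len(H),H.mean(0),cv2.minEnclosingCircle((H[:,:2]*1000).astype(np.float32)))
k=(abs(P[:,0]-.44)<.04)&(abs(P[:,1]-.36)<.04)&(P[:,2]>.033)&(P[:,2]<.045)
H=P[k];print("lid",len(H),H.mean(0),cv2.minEnclosingCircle((H[:,:2]*1000).astype(np.float32)))
E
python3 m3.py
```

```text
286.0199371667133
block 3255 0.09598479835038376 ((605.845947265625, 57.42180633544922), (122.81388854980469, 124.06082916259766), 11.016717910766602)
house 6095 0.04228393606391179 ((575.5613403320312, 40.84558868408203), (262.8467102050781, 200.0123291015625), 10.937460899353027)
plat 7626 ((582.5889892578125, 42.20012664794922), (191.4130859375, 186.71865844726562), 10.910421371459961)
grip 381 [0.54588071 0.04565256 0.21592589] ((546.9555053710938, 45.95500946044922), (17.554210662841797, 44.42379379272461), 10.726340293884277)
floor 866 ((624.1170654296875, 60.96822738647461), 29.139860153198242) 0.07609233151870007
boss 194 [0.44060043 0.36009691 0.0774157 ] ((438.97186279296875, 360.8755187988281), 13.869804382324219)
lid 493 [0.44512757 0.35521708 0.03964263] ((440.1282043457031, 360.81011962890625), 28.82488250732422)
```

View pics/top96.png

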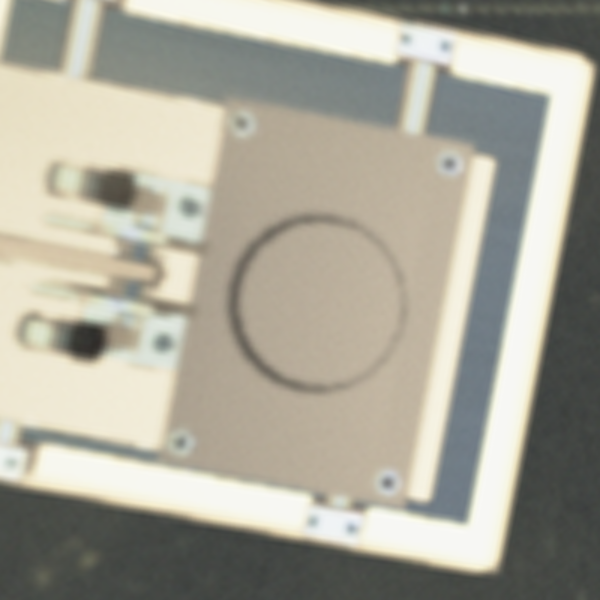

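```bash
python3 - <<'E'
from h import *
o=arm.get_obs();print(o["q"].round(3))
z=np.load("w1.npz");c=(z["K"],z["D"],z["V"]);p=z["p"];n="wrist"
# mouth edge radial search in rectified view: outermost dark->bright transition
g=cv2.cvtColor(p,cv2.COLOR_BGR2GRAY)
C=np.array([.6255,.061]);
for it in range(4):
    pts=[]
    for a in np.radians(np.arange(0,360,4)):
        r=np.arange(.024,.034,.0002);Q=np.c_[C[0]+r*np.cos(a),C[1]+r*np.sin(a),np.full(len(r),.096)]
        q=proj(n,Q,c).astype(np.float32)
        s=cv2.remap(g,q[:,0].reshape(1,-1),q[:,1].reshape(1,-1),cv2.INTER_CUBIC).ravel().astype(float)
        s=cv2.GaussianBlur(s.reshape(1,-1),(0,0),3).ravel();gr=np.gradient(s);i=np.argmax(gr)
        if 3<i<len(r)-3 and gr[i]>.5: pts.append(Q[i,:2])
    pts=np.array(pts)
    A=np.c_[2*pts,np.ones(len(pts))];b=(pts**2).sum(1)
    s=np.linalg.lstsq(A,b,rcond=None)[0];R=np.sqrt(s[2]+s[:2]@s[:2]);res=np.hypot(*(pts-s[:2]).T)-R
    C=s[:2];print(len(pts),C,R,res.std())
print("jar img:")
E
```

```text
[-0.134  0.253  0.601  1.919 -0.     2.816]
90 [0.62593659 0.06097156] 0.030084332870013393 0.00017692406897035258
90 [0.62593454 0.06097358] 0.030058313713792303 0.0001794832747216329
90 [0.62592609 0.06096931] 0.030064959320122736 0.00017582471443793626
90 [0.62592129 0.06097533] 0.03007164781307748 0.000179580248658021
jar img:
```

```bash
python3 -m inch '{"travel": [[-0.4,0.77,-0.5],[-0.4,0.77,-0.5],[-0.4,0.77,-0.5],[-0.4,0.77,-0.5],[-0.4,0.77,-0.5],[-0.4,0.77,-0.5],[-0.4,0.77,-0.5],[-0.4,0.77,-0.5]], "dr": [[0,0,0.14],[0,0,0.28],[0,0,0.42],[0,0,0.56],[0,0,0.7],[0,0,0.84],[0,0,1],[0,0,1]]}' 0.65 && python3 -m inch '{"travel": [[-0.39,0.77,-0.6],[-0.39,0.77,-0.6],[-0.39,0.77,-0.6],[-0.39,0.77,-0.6],[-0.39,0.77,-0.6],[-0.39,0.77,-0.6],[-0.39,0.77,-0.6],[-0.39,0.77,-0.6],[-0.39,0.77,-0.6]], "dr": [[0,0,0.14],[0,0,0.28],[0,0,0.42],[0,0,0.56],[0,0,0.7],[0,0,0.84],[0,0,1],[0,0,1],[0,0,1]]}' ; python3 snap.py wrist w2
```

```text
time: 3.2
eef_pos: [0.5179, 0.2045, 0.3265]
ee_rot: [0.813, 0.582, 0.001, 0.001]
ft_force: [-0.3, -1.0, -0.1]
finger_gap: 0.0556
time: 4.1
eef_pos: [0.4407, 0.3587, 0.2059]
ee_rot: [0.417, 0.909, 0.0, 0.0]
ft_force: [0.1, 0.6, 0.5]
finger_gap: 0.0555
4.1 [0.4407 0.3587 0.2059] xax [-6.520e-01  7.582e-01 -3.000e-04] z [ 1.e-03  4.e-04 -1.e+00] F [0.09 0.56 0.46] gap 0.0555
```

View pics/w2.png

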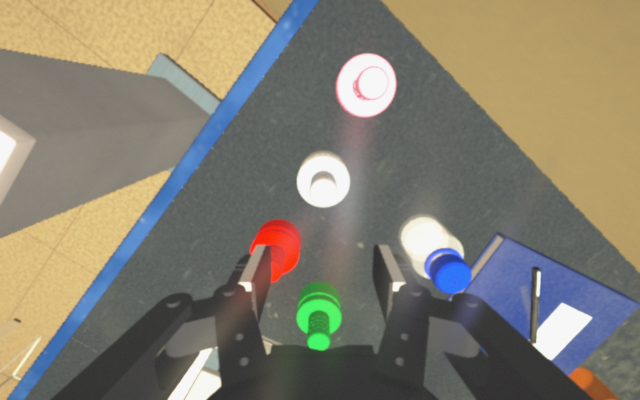

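The jar is centred under the gripper at (323,183). I'll take one more depth check of it, then descend.

```bash
python3 - <<'E'
from h import *
z=np.load("w2.npz");c=(z["K"],z["D"],z["V"]);u,v,P=cloud("wrist",z["d"],c)
for nm,r,lo,hi in(("boss",.03,.07,.085),("lid",.045,.033,.045)):
    k=(abs(P[:,0]-.44)<r)&(abs(P[:,1]-.36)<r)&(P[:,2]>lo)&(P[:,2]<hi)
    H=P[k];print(nm,len(H),np.median(H[:,2]),cv2.minEnclosingCircle((H[:,:2]*1000).astype(np.float32)))
E
python3 -m inch '{"travel": [[0,0,-0.2],[0,0,-0.4],[0,0,-0.55],[0,0,-0.65],[0,0,-0.7],[0,0,-0.735],[0,0,-0.735],[0,0,-0.735]], "dr": [[0,0,0],[0,0,0],[0,0,0],[0,0,0],[0,0,0],[0,0,0],[0,0,0],[0,0,0]]}'
```

```text
boss 647 0.0778245136813665 ((439.5975341796875, 361.8987731933594), 13.776053428649902)
lid 1337 0.04003823951529495 ((439.5284423828125, 361.73968505859375), 28.190176010131836)
time: 4.95
eef_pos: [0.4412, 0.3595, 0.0595]
ee_rot: [0.415, 0.91, 0.001, 0.001]
ft_force: [0.9, -0.8, 0.4]
finger_gap: 0.0555
```

```bash
python3 -m inch '{"travel": [[0,0,0],[0,0,0],[0,0,0],[0,0,0],[0,0,0],[0,0,0],[0,0,0],[0,0,0]], "dr": [[0,0,0],[0,0,0],[0,0,0],[0,0,0],[0,0,0],[0,0,0],[0,0,0],[0,0,0]]}' 0 20; python3 -m inch '{"travel": [[0,0,0],[0,0,0],[0,0,0],[0,0,0],[0,0,0],[0,0,0]], "dr": [[0,0,0],[0,0,0],[0,0,0],[0,0,0],[0,0,0],[0,0,0]]}' 0.65 20
```

```text
time: 5.75
eef_pos: [0.4412, 0.3595, 0.0592]
ee_rot: [0.414, 0.91, 0.001, 0.001]
ft_force: [0.7, 0.6, 6.6]
finger_gap: 0.0262
time: 6.35
eef_pos: [0.4405, 0.3592, 0.0582]
ee_rot: [0.414, 0.91, -0.0, -0.0]
ft_force: [0.9, -0.5, -0.7]
finger_gap: 0.0556
```

```bash
python3 -m inch '{"travel": [[0,0,0],[0,0,0],[0,0,0],[0,0,0],[0,0,0],[0,0,0],[0,0,0],[0,0,0]], "dr": [[0,0,-0.14],[0,0,-0.28],[0,0,-0.42],[0,0,-0.56],[0,0,-0.7],[0,0,-0.84],[0,0,-1],[0,0,-1]]}'; python3 -m inch '{"travel": [[0,0,0],[0,0,0],[0,0,0],[0,0,0],[0,0,0],[0,0,0]], "dr": [[0,0,-0.14],[0,0,-0.28],[0,0,-0.42],[0,0,-0.5],[0,0,-0.5],[0,0,-0.5]]}'; python3 -m inch '{"travel": [[0,0,0],[0,0,0],[0,0,0],[0,0,0],[0,0,0],[0,0,0],[0,0,0],[0,0,0]], "dr": [[0,0,0],[0,0,0],[0,0,0],[0,0,0],[0,0,0],[0,0,0],[0,0,0],[0,0,0]]}' 0 50;python3 snap.py wrist w3
```

```text
time: 7.15
eef_pos: [0.4406, 0.3592, 0.0583]
ee_rot: [0.815, 0.58, 0.0, 0.0]
ft_force: [0.0, 0.3, -0.5]
finger_gap: 0.0557
time: 7.75
eef_pos: [0.4405, 0.3592, 0.0583]
ee_rot: [0.936, 0.353, 0.0, 0.0]
ft_force: [-0.2, -0.1, -0.0]
finger_gap: 0.0554
time: 8.55
eef_pos: [0.4405, 0.3593, 0.0583]
ee_rot: [0.937, 0.351, -0.0, -0.0]
ft_force: [-1.9, 1.7, 0.1]
finger_gap: 0.026
8.55 [0.4405 0.3593 0.0583] xax [0.7542 0.6567 0.    ] z [-1.e-04  1.e-04 -1.e+00] F [-1.94  1.71  0.13] gap 0.026
```

View pics/w3.png

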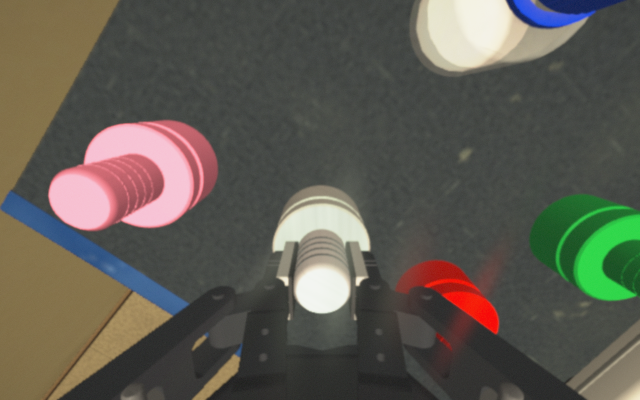

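The jar is gripped squarely, with the boss between the pads. TCP is 58.3 mm above the underside. Next I'll lift it and carry it to the socket, turning back to yaw 11°.

```bash
python3 -m inch '{"travel": [[0,0,0.05],[0,0,0.25],[0,0,0.5],[0,0,0.75],[0,0,0.95],[0,0,1],[0,0,1]], "dr": [[0,0,0],[0,0,0],[0,0,0],[0,0,0],[0,0,0],[0,0,0],[0,0,0]]}'; python3 -m inch '{"travel": [[0.06,-0.1,0],[0.14,-0.22,0],[0.25,-0.35,0],[0.35,-0.5,0],[0.43,-0.65,0],[0.5,-0.75,0],[0.5,-0.75,0]], "dr": [[0,0,-0.1],[0,0,-0.2],[0,0,-0.3],[0,0,-0.4],[0,0,-0.5],[0,0,-0.5],[0,0,-0.5]]}';python3 -m inch '{"travel": [[0.08,-0.1,0],[0.2,-0.25,0],[0.3,-0.45,0],[0.38,-0.62,0],[0.425,-0.72,0],[0.425,-0.745,0],[0.425,-0.745,0],[0.425,-0.745,0]], "dr": [[0,0,0],[0,0,0],[0,0,0],[0,0,0],[0,0,0],[0,0,0],[0,0,0],[0,0,0]]}'; python3 snap.py side s2; python3 snap.py wrist w4
```

```text
time: 9.3
eef_pos: [0.4413, 0.3594, 0.26]
ee_rot: [0.937, 0.35, 0.001, 0.0]
ft_force: [0.1, -0.0, -4.7]
finger_gap: 0.0254
time: 10.0
eef_pos: [0.541, 0.2063, 0.2549]
ee_rot: [0.996, 0.094, -0.002, 0.001]
ft_force: [-0.1, 1.6, -4.4]
finger_gap: 0.0257
time: 10.8
eef_pos: [0.6247, 0.0613, 0.2573]
ee_rot: [0.995, 0.097, -0.001, -0.0]
ft_force: [-0.4, -0.6, -3.4]
finger_gap: 0.0253
10.8 [0.6247 0.0613 0.2573] xax [ 0.9813  0.1924 -0.0017] z [-1.8e-03  4.0e-04 -1.0e+00] F [-0.37 -0.6  -3.38] gap 0.0253
10.85 [0.6249 0.0615 0.2577] xax [ 0.9812  0.1928 -0.0011] z [-1.1e-03  3.0e-04 -1.0e+00] F [-0.47 -0.16 -3.61] gap 0.0257
```

View pics/w4.png

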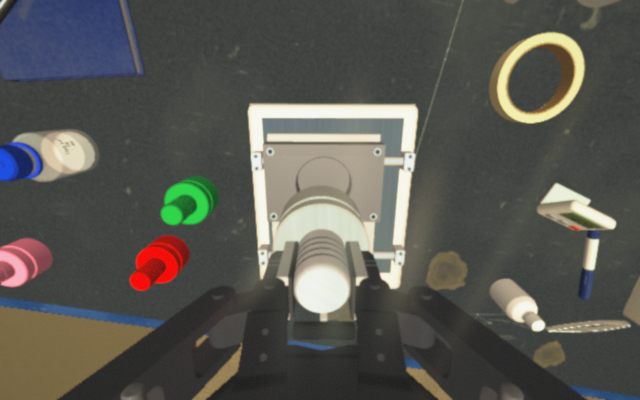

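View pics/s2.png

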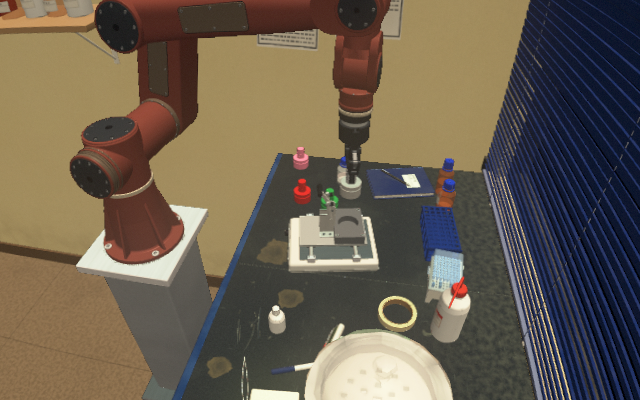

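The jar hangs over the socket, clear of the clamp. In the wrist view the far arc of the mouth is visible at about (323,160). I'll refit it from this view, using the socket-block screws as well.

```bash
cat > m4.py <<'E'
from h import *
from scipy.optimize import least_squares
def fit(f,n,angs,C,gray=None):
    z=np.load(f);c=(z["K"],z["D"],z["V"]);g=cv2.cvtColor(z["p"],cv2.COLOR_BGR2GRAY)
    C=np.array(C)
    for it in range(5):
        pts=[]
        for a in np.radians(angs):
            r=np.arange(.024,.035,.0002);Q=np.c_[C[0]+r*np.cos(a),C[1]+r*np.sin(a),np.full(len(r),.096)]
            q=proj(n,Q,c).astype(np.float32)
            s=cv2.remap(g,q[:,0].reshape(1,-1),q[:,1].reshape(1,-1),cv2.INTER_CUBIC).ravel().astype(float)
            s=cv2.GaussianBlur(s.reshape(1,-1),(0,0),3).ravel();gr=np.gradient(s);i=np.argmax(gr)
            if 3<i<len(r)-3 and gr[i]>.4: pts.append(Q[i,:2])
        pts=np.array(pts)
        R0=.0298
        s=least_squares(lambda x:np.hypot(*(pts-x).T)-R0,C,loss="soft_l1",f_scale=.0003);C=s.x
    print(f,len(pts),C.round(4),"rms",np.sqrt((s.fun**2).mean()).round(5))
fit("w1.npz","wrist",range(0,360,4),(.625,.06))
fit("w1.npz","wrist",range(-50,72,4),(.625,.06))
fit("w4.npz","wrist",range(-50,72,4),(.625,.06))
E
python3 m4.py; python3 - <<'E'
from h import *
p=cv2.imread("pics/w4.png");cv2.imwrite("pics/w4c.png",cv2.resize(p[90:300,235:435],None,fx=2.8,fy=2.8,interpolation=cv2.INTER_CUBIC))
print(arm.get_obs()["eef_pos"])
E
```

```text
w1.npz 90 [0.6259 0.061 ] rms 0.00032
w1.npz 31 [0.6262 0.0612] rms 0.00016
w4.npz 31 [0.6258 0.0609] rms 0.00016
[0.62499736 0.06151635 0.2580235 ]
```

View pics/w4c.png

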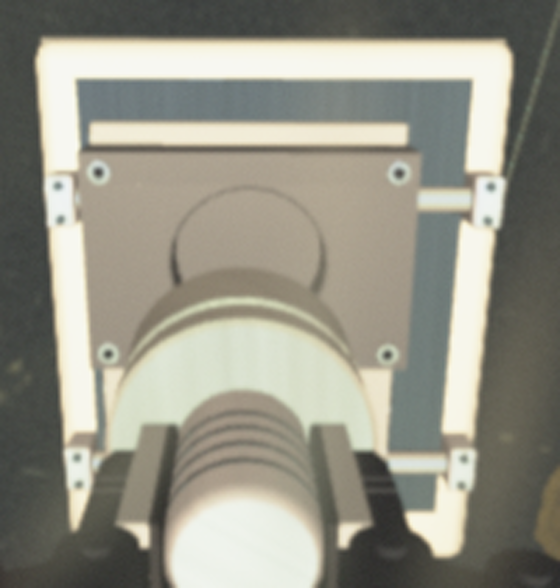

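```bash
python3 - <<'E'
from h import *
z=np.load("w4.npz");c=(z["K"],z["D"],z["V"]);u,v,P=cloud("wrist",z["d"],c)
for nm,r,lo,hi in(("boss",.022,.270,.286),("lid",.035,.233,.246)):
    k=(abs(P[:,0]-.625)<r)&(abs(P[:,1]-.061)<r)&(P[:,2]>lo)&(P[:,2]<hi)
    H=P[k];print(nm,len(H),np.median(H[:,2]),H.mean(0),H.min(0),H.max(0),cv2.minEnclosingCircle((H[:,:2]*1000).astype(np.float32)))
print(onplane("wrist",[(322.9,287)],.2777,c))
E
```

```text
boss 3887 0.2775255392650161 [0.6284659  0.06242676 0.27747797] [0.61015953 0.03907116 0.27000795] [0.64082071 0.08298465 0.28598506] ((628.262939453125, 59.651954650878906), 23.605270385742188)
lid 3031 0.23959488474217241 [0.64016471 0.06595188 0.23953912] [0.61833133 0.03499826 0.23301066] [0.65300707 0.09069641 0.24597291] ((625.9852905273438, 62.786441802978516), 27.911046981811523)
[[0.6273733  0.06226202 0.2777    ]]
```

A consistent camera bias of about (+1.0, +1.3) mm shows on the held jar. The corrected socket is therefore at about (0.625, 0.0597). I'll descend to just above the mouth, then feel for it.

```bash
python3 -m inch '{"travel": [[0,-0.008,-0.1],[0,-0.008,-0.22],[0,-0.008,-0.34],[0,-0.008,-0.43],[0,-0.008,-0.48],[0,-0.008,-0.48],[0,-0.008,-0.48],[0,-0.008,-0.48],[0,-0.008,-0.48]], "dr": [[0,0,0],[0,0,0],[0,0,0],[0,0,0],[0,0,0],[0,0,0],[0,0,0],[0,0,0],[0,0,0]]}'; python3 -m inch '{"travel": [[0,0,-0.01],[0,0,-0.02],[0,0,-0.025],[0,0,-0.03],[0,0,-0.03]], "dr": [[0,0,0],[0,0,0],[0,0,0],[0,0,0],[0,0,0]]}'
```

```text
time: 11.8
eef_pos: [0.6262, 0.0586, 0.1636]
ee_rot: [0.995, 0.096, 0.001, 0.0]
ft_force: [-0.7, -0.3, -3.6]
finger_gap: 0.0256
time: 12.3
eef_pos: [0.6254, 0.0586, 0.1561]
ee_rot: [0.995, 0.096, -0.0, 0.0]
ft_force: [0.4, 0.0, -3.7]
finger_gap: 0.026
```

```bash
python3 -m inch '{"travel": [[-0.002,0.005,0],[-0.002,0.005,-0.005],[-0.002,0.005,-0.01],[-0.002,0.005,-0.015],[-0.002,0.005,-0.015]], "dr": [[0,0,0],[0,0,0],[0,0,0],[0,0,0],[0,0,0]]}'
```

```text
time: 12.8
eef_pos: [0.625, 0.0596, 0.1531]
ee_rot: [0.995, 0.096, -0.0, 0.0]
ft_force: [0.5, 0.0, -4.3]
finger_gap: 0.0258
```

No contact yet, and the underside is just below mouth level. Continuing down.

```bash
python3 -m inch '{"travel": [[0,0,-0.005],[0,0,-0.01],[0,0,-0.015],[0,0,-0.015]], "dr": [[0,0,0],[0,0,0],[0,0,0],[0,0,0]]}'; python3 - <<'E'
from h import *
o=arm.get_obs();print(o["eef_pos"].round(4),o["ft_force"].round(2),o["wrist_torque"].round(3))
E
```

```text
time: 13.2
eef_pos: [0.625, 0.0596, 0.1501]
ee_rot: [0.995, 0.096, -0.0, 0.0]
ft_force: [0.6, -0.8, -4.3]
finger_gap: 0.026
[0.625  0.0596 0.1501] [ 0.56 -0.78 -4.33] [-0.011  0.011  0.025]
```

```bash
python3 -m inch '{"travel": [[0,0,-0.01],[0,0,-0.02],[0,0,-0.03],[0,0,-0.04],[0,0,-0.05],[0,0,-0.05]], "dr": [[0,0,0],[0,0,0],[0,0,0],[0,0,0],[0,0,0],[0,0,0]]}'; python3 - <<'E'
from h import *
o=arm.get_obs();print(o["eef_pos"].round(4),o["ft_force"].round(2),o["wrist_torque"].round(3))
E
```

```text
time: 13.8
eef_pos: [0.625, 0.0596, 0.1399]
ee_rot: [0.995, 0.096, -0.0, -0.0]
ft_force: [-0.4, -0.3, -4.3]
finger_gap: 0.0256
[0.625  0.0596 0.1399] [-0.4  -0.27 -4.35] [0.009 0.036 0.032]
```

```bash
python3 -m inch '{"travel": [[0,0,-0.005],[0,0,-0.01],[0,0,-0.015],[0,0,-0.02],[0,0,-0.02]], "dr": [[0,0,0],[0,0,0],[0,0,0],[0,0,0],[0,0,0]]}'; python3 -m inch '{"travel": [[0,0,-0.0025],[0,0,-0.005],[0,0,-0.005]], "dr": [[0,0,0],[0,0,0],[0,0,0]]}'; python3 - <<'E'
from h import *
o=arm.get_obs();print(o["eef_pos"].round(4),o["ft_force"].round(2),o["wrist_torque"].round(3))
E
```

```text
time: 14.3
eef_pos: [0.6251, 0.0596, 0.1362]
ee_rot: [0.995, 0.096, -0.0, 0.0]
ft_force: [-0.1, 0.3, -4.1]
finger_gap: 0.0257
time: 14.6
eef_pos: [0.6251, 0.0596, 0.1353]
ee_rot: [0.995, 0.096, -0.0, 0.0]
ft_force: [-1.0, 0.4, -3.6]
finger_gap: 0.0254
[0.6251 0.0596 0.1353] [-0.97  0.44 -3.55] [ 0.047 -0.015  0.056]
```

```bash
python3 -m inch '{"travel": [[0,0,-0.0025],[0,0,-0.005],[0,0,-0.005],[0,0,-0.005]], "dr": [[0,0,0],[0,0,0],[0,0,0],[0,0,0]]}'; python3 - <<'E'
from h import *
o=arm.get_obs();print(o["eef_pos"].round(4),o["ft_force"].round(2),o["wrist_torque"].round(3))
E
```

```text
time: 15.0
eef_pos: [0.6252, 0.0596, 0.1344]
ee_rot: [0.995, 0.096, 0.0, 0.0]
ft_force: [-0.3, -0.3, -3.7]
finger_gap: 0.0261
[0.6252 0.0596 0.1344] [-0.34 -0.26 -3.7 ] [-0.034  0.06  -0.06 ]
```

```bash
python3 -m inch '{"travel": [[0,0,-0.0025],[0,0,-0.005],[0,0,-0.005],[0,0,-0.005]], "dr": [[0,0,0],[0,0,0],[0,0,0],[0,0,0]]}'; python3 - <<'E'
from h import *
o=arm.get_obs();print(o["eef_pos"].round(4),o["ft_force"].round(2),o["wrist_torque"].round(3))
E
```

```text
time: 15.4
eef_pos: [0.6254, 0.0597, 0.1343]
ee_rot: [0.995, 0.096, 0.001, 0.0]
ft_force: [-2.4, 0.8, 6.3]
finger_gap: 0.0259
[0.6254 0.0597 0.1343] [-2.42  0.76  6.32] [ 0.104  0.563 -0.061]
```

The jar touches the floor at TCP z 0.1343, against an expected 0.1343, with about 10 N of added load. It's home. Release and retreat straight up.

```bash
python3 -m inch '{"travel": [[0,0,0.003],[0,0,0.003],[0,0,0.003],[0,0,0.003],[0,0,0.003],[0,0,0.003]], "dr": [[0,0,0],[0,0,0],[0,0,0],[0,0,0],[0,0,0],[0,0,0]]}' 0.65; python3 -m inch '{"travel": [[0,0,0.05],[0,0,0.2],[0,0,0.4],[0,0,0.6],[0,0,0.8],[0,0,0.9],[0,0,0.9]], "dr": [[0,0,0],[0,0,0],[0,0,0],[0,0,0],[0,0,0],[0,0,0],[0,0,0]]}';python3 snap.py wrist w5
```

```text
time: 16.0
eef_pos: [0.6251, 0.0596, 0.1339]
ee_rot: [0.995, 0.096, -0.0, 0.0]
ft_force: [0.3, -0.7, 1.1]
finger_gap: 0.0553
time: 16.7
eef_pos: [0.6263, 0.0595, 0.3188]
ee_rot: [0.995, 0.096, 0.003, 0.001]
ft_force: [0.5, -0.1, 0.8]
finger_gap: 0.0557
16.7 [0.6263 0.0595 0.3188] xax [0.9815 0.1915 0.0063] z [ 6.5e-03 -8.0e-04 -1.0e+00] F [ 0.5  -0.11  0.77] gap 0.0557
```

View pics/w5.png

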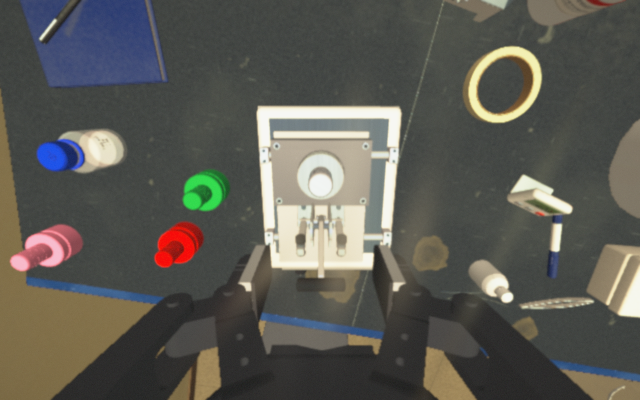

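The jar is seated in the socket. I'll check its height by depth, then go with shut fingers to the robot side of the lever grip.

```bash
python3 - <<'E'
from h import *
z=np.load("w5.npz");c=(z["K"],z["D"],z["V"]);u,v,P=cloud("wrist",z["d"],c)
for nm,r,lo,hi in(("boss",.02,.145,.17),("lid",.035,.105,.13)):
    k=(abs(P[:,0]-.625)<r)&(abs(P[:,1]-.061)<r)&(P[:,2]>lo)&(P[:,2]<hi)
    H=P[k];print(nm,len(H),np.median(H[:,2]),cv2.minEnclosingCircle((H[:,:2]*1000).astype(np.float32)))
k=(abs(P[:,0]-.55)<.06)&(abs(P[:,1]-.04)<.06)&(P[:,2]>.2)&(P[:,2]<.23)
H=P[k];print("grip",len(H),H.mean(0),cv2.minAreaRect((H[:,:2]*1000).astype(np.float32)))
E
python3 -m inch '{"travel": [[-0.15,-0.03,0],[-0.35,-0.07,0],[-0.5,-0.1,0],[-0.57,-0.109,0],[-0.57,-0.109,0],[-0.57,-0.109,0],[-0.57,-0.109,0]], "dr": [[0,0,0],[0,0,0],[0,0,0],[0,0,0],[0,0,0],[0,0,0],[0,0,0]]}' 0 20
```

```text
boss 519 0.15371011564983877 ((624.733154296875, 61.426151275634766), 13.890966415405273)
lid 1156 0.1160696713019394 ((624.8992309570312, 61.411293029785156), 28.17990493774414)
grip 732 [0.54748313 0.04593573 0.21490943] ((548.51611328125, 46.44281005859375), (17.800477981567383, 45.81547546386719), 12.509655952453613)
time: 17.45
eef_pos: [0.5116, 0.0379, 0.3132]
ee_rot: [0.995, 0.096, -0.0, -0.0]
ft_force: [0.2, -0.4, 0.4]
finger_gap: 0.0003
```

Boss top is at 153.7 mm and the lid at 116.1 mm, so the jar is fully home. Now down behind the grip.

```bash
python3 -m inch '{"travel": [[0,0,-0.15],[0,0,-0.3],[0,0,-0.42],[0,0,-0.47],[0,0,-0.47],[0,0,-0.47],[0,0,-0.47]], "dr": [[0,0,0],[0,0,0],[0,0,0],[0,0,0],[0,0,0],[0,0,0],[0,0,0]]}'; python3 snap.py side s3; python3 - <<'E'
from h import *
p=cv2.imread("pics/s3.png");cv2.imwrite("pics/s3c.png",cv2.resize(p[120:280,270:400],None,fx=3.7,fy=3.7,interpolation=cv2.INTER_CUBIC))
E
```

```text
time: 18.15
eef_pos: [0.512, 0.0377, 0.2215]
ee_rot: [0.995, 0.096, 0.001, 0.0]
ft_force: [-0.1, -0.4, -0.1]
finger_gap: -0.0001
18.15 [0.512  0.0377 0.2215] xax [0.9815 0.1915 0.0019] z [ 2.e-03 -5.e-04 -1.e+00] F [-0.11 -0.38 -0.13] gap -0.0001
```

View pics/s3c.png

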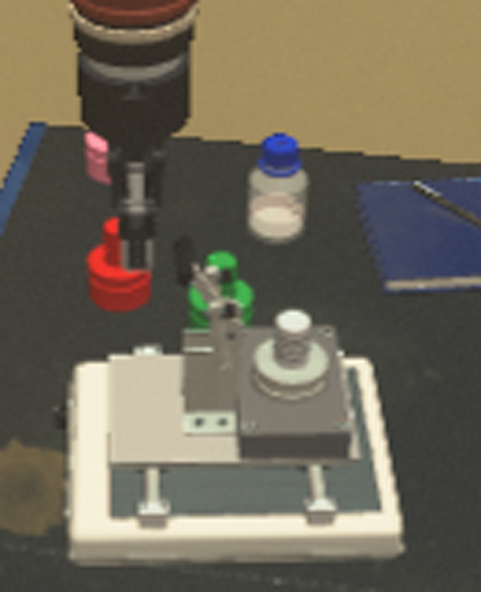

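The fingertip stands behind the grip at the right height. The lever is free at first, so I'll sweep about 55 mm along the shaker's +x while watching the force.

```bash
python3 -m inch '{"travel": [[0.03,0.006,-0.012],[0.06,0.012,-0.012],[0.08,0.016,-0.012],[0.1,0.02,-0.012],[0.12,0.023,-0.012],[0.14,0.027,-0.012],[0.15,0.029,-0.012]], "dr": [[0,0,0],[0,0,0],[0,0,0],[0,0,0],[0,0,0],[0,0,0],[0,0,0]]}';  python3 -m inch '{"travel": [[0.015,0.003,0],[0.03,0.006,0],[0.045,0.009,0],[0.06,0.012,0],[0.075,0.015,0],[0.09,0.018,0],[0.105,0.02,0],[0.115,0.022,0],[0.115,0.022,0]], "dr": [[0,0,0],[0,0,0],[0,0,0],[0,0,0],[0,0,0],[0,0,0],[0,0,0],[0,0,0],[0,0,0]]}'; python3 snap.py side s4; python3 - <<'E'
from h import *
p=cv2.imread("pics/s4.png");cv2.imwrite("pics/s4c.png",cv2.resize(p[120:280,270:400],None,fx=3.7,fy=3.7,interpolation=cv2.INTER_CUBIC))
E
```

```text
time: 18.9
eef_pos: [0.5417, 0.0437, 0.2174]
ee_rot: [0.995, 0.096, 0.0, -0.0]
ft_force: [-0.3, -0.4, -0.0]
finger_gap: 0.0001
time: 19.8
eef_pos: [0.5644, 0.048, 0.2175]
ee_rot: [0.995, 0.096, -0.0, 0.0]
ft_force: [0.1, 1.2, -0.0]
finger_gap: -0.0001
19.8 [0.5644 0.048  0.2175] xax [ 0.9815  0.1916 -0.    ] z [-0.e+00 -1.e-04 -1.e+00] F [ 0.12  1.17 -0.  ] gap -0.0001
```

View pics/s4c.png

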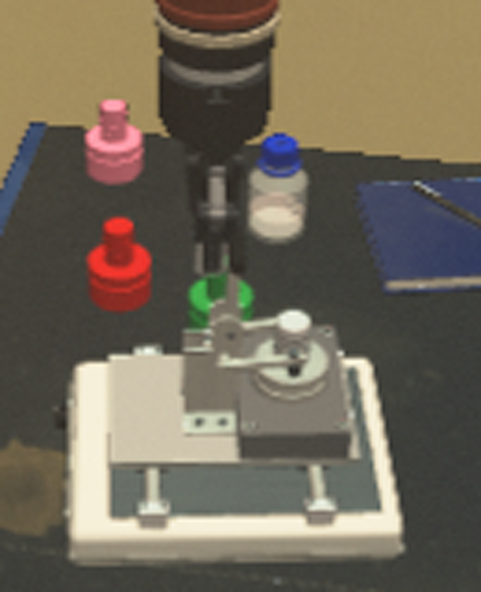

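The lever is following, and the arm is almost down on the lid on both sides of the boss. Now slow 1 mm rows into the loaded zone.

```bash
python3 -m inch '{"travel": [[0.005,0.001,0],[0.01,0.002,0],[0.015,0.003,0],[0.02,0.004,0],[0.025,0.005,0],[0.03,0.006,0],[0.03,0.006,0]], "dr": [[0,0,0],[0,0,0],[0,0,0],[0,0,0],[0,0,0],[0,0,0],[0,0,0]]}';  python3 -m inch '{"travel": [[0.005,0.001,0],[0.01,0.002,0],[0.015,0.003,0],[0.02,0.004,0],[0.02,0.004,0]], "dr": [[0,0,0],[0,0,0],[0,0,0],[0,0,0],[0,0,0]]}';python3 -m inch '{"travel": [[0.005,0.001,0],[0.01,0.002,0],[0.015,0.003,0],[0.015,0.003,0]], "dr": [[0,0,0],[0,0,0],[0,0,0],[0,0,0]]}'
```

```text
time: 20.55
eef_pos: [0.5702, 0.0492, 0.2175]
ee_rot: [0.995, 0.096, -0.0, 0.0]
ft_force: [-0.9, 0.2, -0.2]
finger_gap: -0.0002
time: 21.05
eef_pos: [0.574, 0.05, 0.2173]
ee_rot: [0.995, 0.096, -0.0, 0.0]
ft_force: [-2.5, 0.2, -1.0]
finger_gap: -0.0
time: 21.45
eef_pos: [0.5774, 0.0507, 0.2176]
ee_rot: [0.995, 0.096, 0.0, -0.0]
ft_force: [-1.1, 0.0, -0.2]
finger_gap: -0.0
```

```bash
python3 -m inch '{"travel": [[0.005,0.001,0],[0.01,0.002,0],[0.015,0.003,0],[0.015,0.003,0]], "dr": [[0,0,0],[0,0,0],[0,0,0],[0,0,0]]}';  python3 snap.py side s5; python3 snap.py scene c5;  python3 - <<'E'
from h import *
p=cv2.imread("pics/s5.png");a=cv2.resize(p[120:280,270:400],None,fx=3,fy=3,interpolation=cv2.INTER_CUBIC)
p=cv2.imread("pics/c5.png");b=cv2.resize(p[130:290,260:390],None,fx=3,fy=3,interpolation=cv2.INTER_CUBIC)
cv2.imwrite("pics/s5c.png",np.hstack([a,b]))
E
```

```text
time: 21.85
eef_pos: [0.5806, 0.0512, 0.2178]
ee_rot: [0.995, 0.096, 0.0, 0.0]
ft_force: [-0.0, -0.5, 1.1]
finger_gap: 0.0002
21.85 [0.5806 0.0512 0.2178] xax [0.9815 0.1915 0.001 ] z [ 1.e-03 -1.e-04 -1.e+00] F [-0.04 -0.48  1.1 ] gap 0.0002
21.9 [0.5805 0.0512 0.2178] xax [9.815e-01 1.915e-01 7.000e-04] z [ 7.e-04 -1.e-04 -1.e+00] F [0.52 0.58 0.39] gap 0.0001
```

View pics/s5c.png

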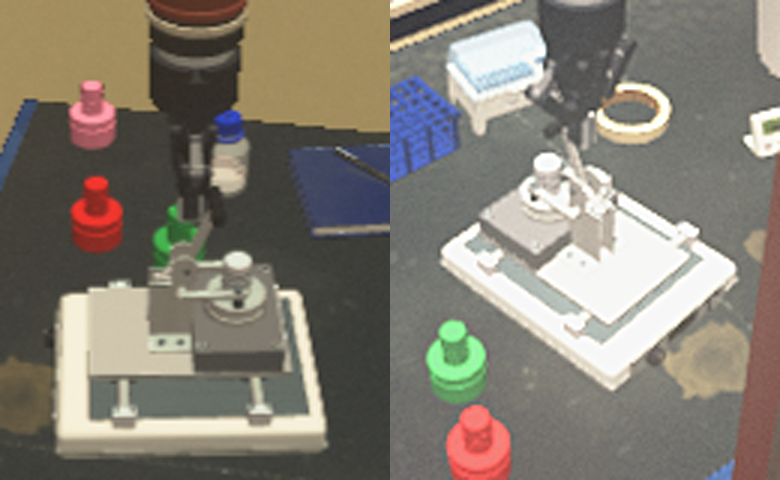

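The contact force fell to zero and the lever leans towards the socket, clear of the finger. I'll back off, rise, and verify the grip's position.

```bash
python3 -m inch '{"travel": [[-0.05,-0.01,0],[-0.15,-0.03,0],[-0.25,-0.05,0],[-0.25,-0.05,0.1],[-0.25,-0.05,0.3],[-0.25,-0.05,0.5],[-0.25,-0.05,0.7],[-0.25,-0.05,0.9],[-0.25,-0.05,0.9],[-0.25,-0.05,0.9]], "dr": [[0,0,0],[0,0,0],[0,0,0],[0,0,0],[0,0,0],[0,0,0],[0,0,0],[0,0,0],[0,0,0],[0,0,0]]}';  python3 snap.py wrist w6;python3 snap.py side s6;python3 snap.py scene c6; python3 - <<'E'
from h import *
for n,f in(("wrist","w6"),("side","s6"),("scene","c6")):
    z=np.load(f+".npz");c=(z["K"],z["D"],z["V"]);u,v,P=cloud(n,z["d"],c)
    X=P[:,:2]-[.6252,.0597];xs=X@[.9815,.1915]+.045;ys=X@[-.1915,.9815]
    k=(abs(xs)<.1)&(abs(ys)<.06)&(P[:,2]>.205)&(P[:,2]<.235)
    print(n,"grip x' mean/min/max",k.sum(),xs[k].mean().round(4),xs[k].min().round(4),xs[k].max().round(4),"z",P[k,2].max().round(4),"y'",ys[k].min().round(4),ys[k].max().round(4))
    k=(abs(xs-.045)<.018)&(abs(ys)<.018)&(P[:,2]>.14)&(P[:,2]<.17);print(" boss",k.sum(),np.median(P[k,2]) if k.any() else '')
E
```

```text
time: 22.95
eef_pos: [0.5307, 0.0411, 0.3985]
ee_rot: [0.995, 0.096, 0.001, 0.0]
ft_force: [0.6, -0.3, -0.3]
finger_gap: -0.0002
22.95 [0.5307 0.0411 0.3985] xax [0.9815 0.1915 0.0021] z [ 2.3e-03 -4.0e-04 -1.0e+00] F [ 0.62 -0.26 -0.3 ] gap -0.0002
23.0 [0.5303 0.0411 0.3971] xax [ 0.9815  0.1914 -0.    ] z [-0.e+00 -1.e-04 -1.e+00] F [-0.38 -0.61  0.09] gap 0.0002
23.05 [0.5301 0.0412 0.3964] xax [ 0.9815  0.1915 -0.0013] z [-1.3e-03  2.0e-04 -1.0e+00] F [-0.45 -0.32 -0.67] gap -0.0002
wrist grip x' mean/min/max 550 0.0228 0.0141 0.0284 z 0.2245 y' -0.0215 0.0239
 boss 409 0.15350217161615393
side grip x' mean/min/max 63 0.0235 0.0165 0.0304 z 0.2244 y' -0.0255 0.0237
 boss 75 0.1518663609624289
scene grip x' mean/min/max 75 0.021 0.0146 0.03 z 0.2254 y' -0.0206 0.0244
 boss 67 0.1520190907801553
```

View pics/w6.png

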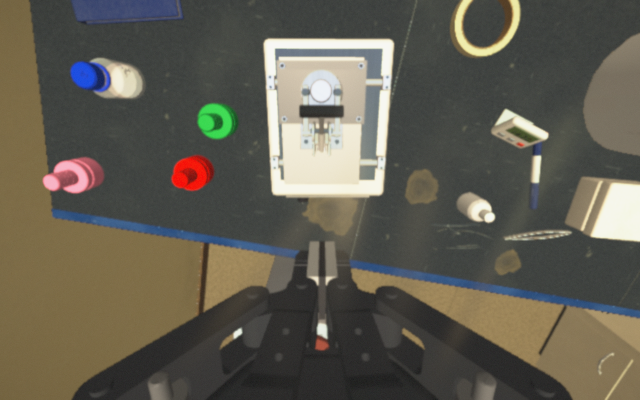

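View pics/s6.png

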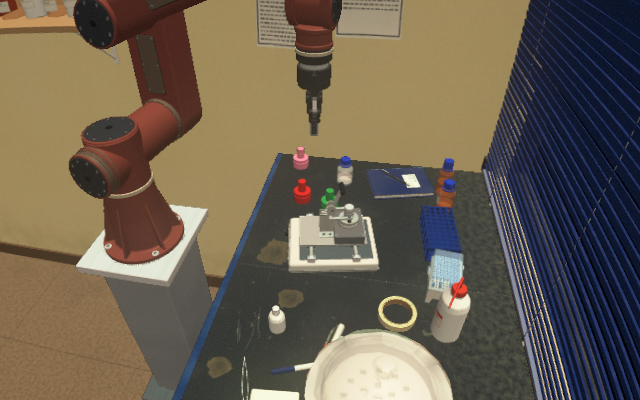

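The grip sits at x' of about 22 mm in all three views, which is the locked position. The jar is home and upright, and the other things haven't moved. Handing in.

```bash
python3 -c "
from station import arm
print(arm.sign_off())"
```

```text
the job is handed in; nothing more can be done
None
```

The steel jar is in the shaker's socket and the clamp is locked. I handed the job in at about 23 s of robot time.

- **Jar:** I gripped it twice at right angles so it sat centred in the fingers. It went into the socket without catching and touched the floor at the expected height, with about 10 N of added load. Before clamping, depth readings put the boss top at 153.7 mm (nominal 154) and the lid at 116.1 mm (nominal 116).
- **Clamp:** I pushed the grip over with the closed fingertips. The readings, taken at the end of each short move, never passed about 3 N and fell to zero as the lever snapped over. They may have missed a brief peak in between.
- **Last checks:** All three cameras put the grip at shaker x = 21 to 23.5 mm (nominal locked 22), with the arm lying across the lid. The robot is clear of everything, and in the last pictures the other things look unmoved.

**Disagreements:**
- The wrist camera read about 1 to 1.5 mm off against the held jar, so I corrected for that before lowering it.
- In the final check the side and scene cameras read the boss top at about 152 mm, against 153.5 mm from the wrist camera. That is within the 2 mm calibration.

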